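# Load the tanged plate and tighten the clamp until its ratchet knob slips

### The job

Take the tanged aluminium plate out of its storage rack and slide it, broad end first, into the mouth of the screw-down clamp until it lies flat on the clamp's base and is fully home against the stop, with its narrow tang sticking out at the front; you will have to set it down on the bench and take it again by the tang, because the rack hides the tang and the clamp leaves no room for fingers beside the broad part. Then turn the round knob on top of the clamp clockwise until the spindle presses on the plate and the knob's torque limiter slips, and keep turning for about another eighth of a turn so that it has clearly slipped. Leave the plate clamped and let go.

Things in the scene. Friction and masses are not known exactly. Their poses are not given: they have to be found in the camera images.
- plate_mid (a point): Middle (half-way up) of the broad part of the loose aluminium plate: 76 mm long (x), 50 wide (y), 18 thick. A tang 26 mm wide runs 68 mm on from it towards -x (whole length 144 mm). x points from tang to broad end, z up. About 0.13 kg; balances 22 mm from here towards the tang. At the start it lies flat in the rack, underside 8 mm above the bench.
- tang_mid (a point): Middle (half-way up) of the plate's tang, 76 mm along the plate's -x from plate_mid; same axes. Hold the plate here to slide it into the clamp. On the bench, two press towers 290 mm high stand at x = 0.43 to 0.51 m, y = 0.12 to 0.22 m and y = -0.20 to -0.30 m, with lower equipment outside them; between them the bench before the clamp is free.
- rack: Fixed open-topped rack, white walls. Origin on the bench under the stored plate's broad part, x as the plate's x. The broad part rests on a strip 26 mm wide, 8 mm high, free for fingers at both sides; the tang lies between two walls 33 mm apart, 50 mm high, from x = -49 to -115 mm, with an end wall to -117. Lift the plate straight up by more than 45 mm.
- fixture: Fixed screw-down clamp. Origin on the bench under the vertical spindle's axis; x points from the open mouth to the stop, z up. Dark base 20 mm high, x = -50 to 75 mm, 90 mm wide; two rails on it, 58 mm apart, tops 41 mm above the bench, flared at the mouth (from x = -50 mm). Grey column behind (its front is the stop, x = 28 mm); its arm spans 55 to 69 mm above the bench.
- knob_grip (a point): On the knob's axis at half its height, 108 mm above the bench when the spindle is fully up. Round black ribbed knob, 48 mm across, 29 mm high, vertical axis, on top of the clamp; it sinks with the spindle. Gripped by its sides from above; it can be taken at any angle. Clockwise from above tightens. Pressing down on it with over about 7 N drives the steep screw.
- spindle (a joint): How far the spindle has gone down (m): 0 fully up, about 0.008 when its pad is on the plate, 0.014 lowest. Goes down 4 mm per radian of clockwise knob turn until the pad presses on the plate. Starts between 0 and 0.0024.
- knob (a joint): Slip of the torque limiter between knob and screw (rad), 0 at the start. Stays still while the knob drives the screw (about 0.03 N m); grows as the knob is turned on clockwise past the set torque of 0.12 N m, while the spindle no longer moves. Kept when the knob is let go.
- clamp_home (a point): Fixed point of the clamp, on its centre line 10 mm before the spindle axis and 29 mm above the bench: plate_mid comes here, axes parallel, when the plate lies flat and home; the tang then overhangs the base's front. The raised spindle's pad is 46 mm above the bench, 8 mm above such a plate's top.

How it is judged:
On the way, in this order (a step that is already met when the one before it is completed fails the run):
1. the plate lies home in the clamp (x of plate_mid in the frame of fixture between -0.016 and -0.004 m and z of plate_mid in the frame of fixture between 0.026 and 0.032 m and x of tang_mid in the frame of fixture below -0.06 m), for 0.2 s.
2. the knob's torque limiter has slipped by 0.4 rad (value of joint knob above 0.4 rad), for 0.1 s.
At the end, for the whole second after the job is handed in: The plate lies flat on the clamp's base within 6 mm of fully home against the stop, tang out at the front, straight within 0.15 rad; the spindle is down on it (7 to 10.5 mm); the knob has slipped clockwise by at least 0.4 rad past its set torque; everything is let go (all of step 1 and y of plate_mid in the frame of fixture between -0.006 and 0.006 m and angle between the x axis of plate_mid and the x axis of fixture, either way round below 0.15 rad and value of joint knob above 0.4 rad and value of joint spindle between 0.007 and 0.0105 m); the robot touches nothing.
It also fails if it takes over 72 s, if anything falls off the work surface, if the arm or the gripper's body presses on something with over 40 N, if the wrist force passes 120 N, or if a joint passes its speed limit or range.

### The arm

A 6-joint arm with a two-finger parallel gripper is mounted at the origin on a cart in front of the work surface, level with it; the furniture and walls round the work are solid. World frame = base frame: x ahead of the robot, y to its left, z up, the work surface at z = 0. Lengths are in m, angles in rad, forces in N, time in s.
With the tool pointing down it reaches from about 0.425 to 0.95 m from the base axis. Payload 3.5 kg.
Tool frame: the origin (TCP) lies on the centre line of the jaws, within the pads' length; the fingertips stand 14 mm ahead of it and the grasp point (between the pads) lies 5 mm behind it (ctrl.finger_overhang is the distance from the TCP to the fingertips, in m); z points along the fingers, y is the line along which they close (so a half turn about z gives the same grasp; the last joint's range is limited). The gripper opens to 85 mm and grips with 20 to 120 N. Pads are 22 mm wide; open, the fingers measure 114 mm over their backs; the gripper's body (76 mm by 85 mm) begins 54 mm behind the grasp point. The pads swing forward as they close: fully open they stand 13 mm farther back than shut.
Start: joints at [-1.475, 0.286, 1.577, -0, 1.279, -0.15], TCP at [0.164, -0.655, 0.245] pointing down, gripper open.
Joint ranges: [-2.77, 2.77], [-0.9, 2.22], [0.21, 2.48], [-1.53, 4.67], [0.24, 2.81], [-2.84, 2.84]. Speed limits (rad/s): [2.79, 2.79, 3.14, 3.14, 3.14, 3.14].

### API

Orientations are given as a unit quaternion [x, y, z, w].
In Python, from plant import ctrl gives the robot as it stands.
- The arm moves only by the tool send_rows, never from a script. Its argument "moves" is text: rows parted by semicolons, each of 7 numbers parted by spaces: the turn, a rotation vector about the tool's x, y, z in units of 360 degrees (1.0 is 360 degrees), then the shift along the tool's x, y, z in units of 20 cm (1.0 is 20 cm), then the gripper's target within -1 to 1 (fully open at 1, half-way at 0, shut at -1). A call has 1 to 12 rows; each row is the pose to reach, as a shift and turn from the pose commanded when the call began, along the tool's axes at that moment, turning the shorter way round; what a row does not reach only later rows make up. A row lasts 1/8 s, in which the tool goes at most 62.5 mm and 10.7 degrees, less where a joint would pass 70% of its speed; a pose out of reach is approached as far as the arm can. A call with a number of a shift or a turn outside -1 to 1 is refused whole. A call with a gripper value outside its range is refused whole. The fingers move at their own pace and stop on an object; "newtons" is the grip in N (left out, the last holds). Time passes only in rows, so rows that repeat a pose let the fingers close. It gives the time, the measured TCP pose, the force, the opening and the grip force at its end, in the units of the state.
- ctrl.get_state(): the state, without advancing time (a new reading comes with each control period).
- ctrl.read_camera(name): name is "side" or "top"; returns a dict with "image" (400x640x3 uint8, red, green, blue), "fovy" (degrees; the focal length in pixels is half the picture's height over the tangent of half this angle, whatever the lens; pixels are square), "cx", "cy" (the principal point, pixels), "extrinsics" (4x4, takes a point from camera to world coordinates). Camera axes: x right, y up, looking along -z (the intrinsics and any distortion apply to the point x, -y, -z); pixel columns grow to the right and rows downward; lengths in m; the calibration is good to about 2 mm. A picture is of the moment at which its call begins. There is no depth.
- ctrl.sign_off(): hands the job in; it is judged then, once.
The state is a dict: "time": time; "qpos": joint angles; "dq": joint speeds; "joint_efforts": joint torques, N m; "eef_pos": TCP position; "tcp_rot": TCP orientation; "contact_force": force on the tool from outside, world axes, zero at the start; "wrist_torque": the same for the moment, N m; "opening": opening from 0.0 (shut) to 1.0 (fully open); "finger_force": force on a finger pad.
Only numpy, scipy, OpenCV 4.12 (cv2) and the standard library are available. Lean on these libraries where they do the work, as an engineer would, in place of code of your own. Each camera call takes 0.05 s, during which the arm holds its last target. There are 200 camera calls.

## Working session

There is one attempt and no reset: what is moved stays moved. The work goes in short steps, Python scripts to look and compute and a tool call to move; the robot and the scene stay as the last step left them, time stands still between calls to the robot, and variables do not carry over. Pictures are saved under pics/ and viewed, at most 10 in all, crops included, and the job is handed in when it is done.

Besides the shell and the picture viewer there is one more tool, called after ">>>" by a JSON object that holds its "method" and its "body", one argument or row to a line. send_rows: Moves the arm, as the interface text tells. Its arguments: {"type":"object","properties":{"moves":{"type":"string"},"newtons":{"type":"number"}},"required":["moves"]}

```bash
ls; mkdir -p pics; python3 - <<'E'
from plant import ctrl
import cv2,numpy as np
np.set_printoptions(precision=4,suppress=True)
for n in("side","top"):
    c=ctrl.read_camera(n); cv2.imwrite(f"pics/{n}0.png",c["image"][:,:,::-1])
    print(n,c["fovy"],c["cx"],c["cy"],{k for k in c},"\n",c["extrinsics"])
s=ctrl.get_state();print(s)
E
```

```text
pics
side 45.21521011755083 324.94026651503884 189.32683912785862 {'cy', 'fovy', 'extrinsics', 'cx', 'image'} 
 [[-0.7928 -0.5099  0.3338  0.9441]
 [ 0.6094 -0.6711  0.4222  0.6319]
 [ 0.0087  0.5382  0.8428  1.0224]
 [ 0.      0.      0.      1.    ]]
top 46.06609619305113 316.9619328454733 204.62606262635765 {'cy', 'fovy', 'extrinsics', 'cx', 'image'} 
 [[ 0.017   0.9897 -0.1421  0.4548]
 [-0.9998  0.0177  0.0038  0.172 ]
 [ 0.0062  0.142   0.9899  1.0634]
 [ 0.      0.      0.      1.    ]]
{'time': 0.1, 'qpos': array([-1.475 ,  0.2871,  1.5781,  0.    ,  1.2786, -0.15  ]), 'dq': array([ 0.0002, -0.0016, -0.0034,  0.0007,  0.0001,  0.0012]), 'joint_efforts': array([  0.0019, -40.7294, -29.3697,  -0.    ,   0.0034,   0.    ]), 'eef_pos': array([ 0.1642, -0.6541,  0.2441]), 'tcp_rot': array([ 0.9925,  0.1226,  0.    , -0.0011]), 'contact_force': array([-0.5769,  0.4417, -0.8417]), 'wrist_torque': array([0.0109, 0.0008, 0.0311]), 'finger_force': 0.0, 'opening': 1.0019588449534014}
```

View pics/top0.png

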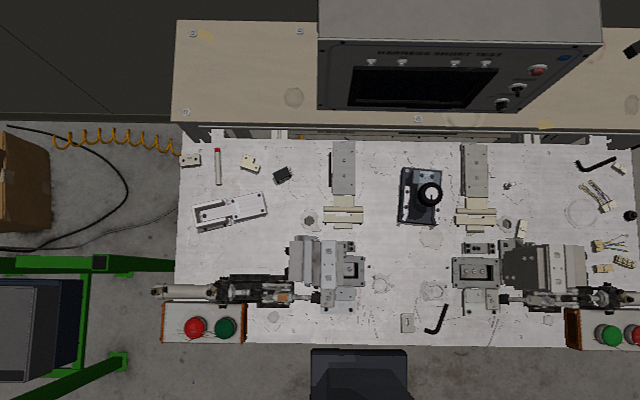

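View pics/side0.png

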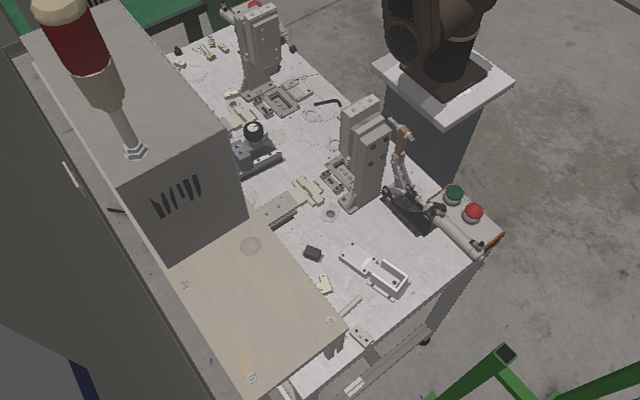

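```bash
cat > h.py <<'E'
from plant import ctrl
import cv2,numpy as np
from scipy.spatial.transform import Rotation as R
np.set_printoptions(precision=4,suppress=True)
def ray(c,u,v):
    f=200/np.tan(np.radians(c["fovy"])/2);E=c["extrinsics"]
    return E[:3,3],E[:3,:3]@np.array([(u-c["cx"])/f,-(v-c["cy"])/f,-1.])
def onz(c,u,v,z):
    o,d=ray(c,u,v);return o+d*(z-o[2])/d[2]
def pix(c,p):
    f=200/np.tan(np.radians(c["fovy"])/2);E=c["extrinsics"]
    q=E[:3,:3].T@(np.asarray(p)-E[:3,3]);return np.array([c["cx"]-f*q[0]/q[2],c["cy"]+f*q[1]/q[2]])
def crop(c,x,y,w,h,k):
    return cv2.resize(c["image"][y:y+h,x:x+w,::-1],None,fx=k,fy=k,interpolation=cv2.INTER_CUBIC)
E
python3 - <<'E'
from h import *
t=ctrl.read_camera("top");s=ctrl.read_camera("side")
a=np.hstack([crop(t,185,180,95,65,4),crop(t,385,155,75,65,4)])
b=np.hstack([crop(s,325,230,95,75,4),crop(s,215,110,75,75,4)])
cv2.imwrite("pics/c1.png",np.vstack([a,b]))
E
```

```text
(no output)
```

View pics/c1.png

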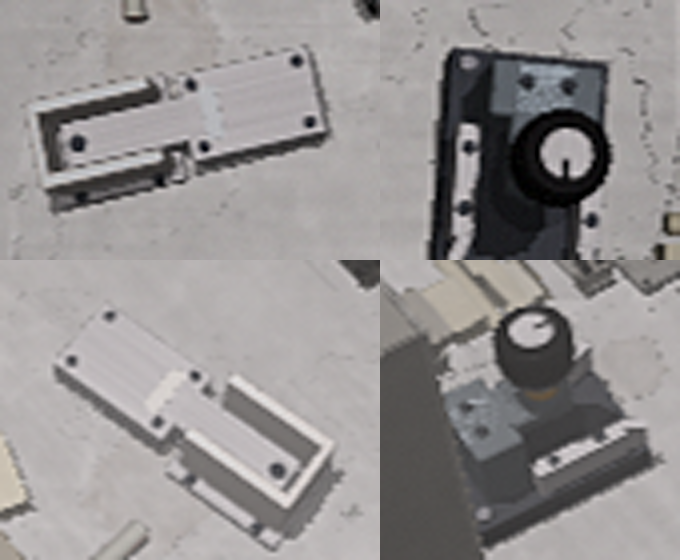

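```bash
python3 - <<'E'
from h import *
t=ctrl.read_camera("top");s=ctrl.read_camera("side")
def P(x,y,ox,oy): return ((x+.5)/4-.5+ox,(y+.5)/4-.5+oy)
def tri(a,b):
    o1,d1=ray(t,*a);o2,d2=ray(s,*b)
    k=np.linalg.lstsq(np.c_[d1,-d2],o2-o1,rcond=None)[0]
    p,q=o1+d1*k[0],o2+d2*k[1];return (p+q)/2,np.linalg.norm(p-q)
T=[(297,61),(310,122),(191,85),(204,146),(78,143)]
S=[(109,56),(71,100),(195,116),(158,161),(277,210)]
print("plate (back-right.. order differs)")
for a in T: print("T",onz(t,*P(*a,185,180),.026))
for b in S: print("S",onz(s,*P(*b,325,230),.026))
# farthest-x: top pic upper-right ; side pic match by nearest
print("knob",tri(P(187,153,385,155),P(151,71,215,110)), onz(t,*P(187,153,385,155),.1225),onz(s,*P(151,71,215,110),.1225))
print("tang",tri(P(*T[4],185,180),P(*S[4],325,230)))
for n,a,z in [("Lr1",(89,147),.041),("Lr2",(84,206),.041),("Rr",(211,219),.041),("col1",(147,82),.069),("col2",(189,87),.069),("baseBL",(67,55),.02),("baseL",(52,255),.02)]:
    print(n,onz(t,*P(*a,385,155),z))
for n,a,z in [("railS1",(178,200),.041),("railS2",(220,170),.041)]: print(n,onz(s,*P(*a,215,110),z))
a=crop(t,385,155,75,80,5);b=crop(s,215,110,85,80,5)
cv2.imwrite("pics/c2.png",np.hstack([a,b]))
E
```

```text
plate (back-right.. order differs)
T [0.6234 0.2981 0.026 ]
T [0.5892 0.2897 0.026 ]
T [0.6088 0.3566 0.026 ]
T [0.5747 0.348  0.026 ]
T [0.5751 0.4178 0.026 ]
S [0.5903 0.2875 0.026 ]
S [0.6249 0.2958 0.026 ]
S [0.5754 0.3459 0.026 ]
S [0.6096 0.3541 0.026 ]
S [0.5762 0.4158 0.026 ]
knob (array([ 0.6188, -0.0641,  0.1236]), np.float64(0.0024006345384293025)) [ 0.6181 -0.0635  0.1225] [ 0.619  -0.0661  0.1225]
tang (array([0.5758, 0.4167, 0.027 ]), np.float64(0.0021837617236019455))
Lr1 [ 0.6346 -0.0298  0.041 ]
Lr2 [ 0.6017 -0.0267  0.041 ]
Rr [ 0.5957 -0.0965  0.041 ]
col1 [ 0.6658 -0.056   0.069 ]
col2 [ 0.6635 -0.0786  0.069 ]
baseBL [ 0.691 -0.022  0.02 ]
baseL [ 0.5767 -0.0127  0.02  ]
railS1 [ 0.6333 -0.0306  0.041 ]
railS2 [ 0.599  -0.0342  0.041 ]
```

View pics/c2.png

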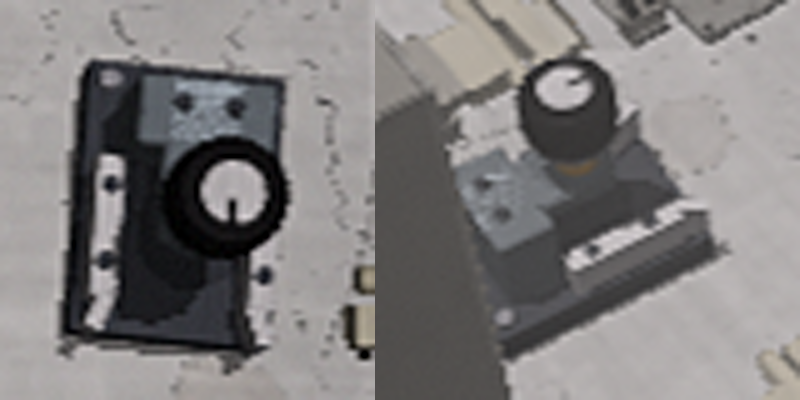

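```bash
cat >> h.py <<'E'
def rows(start,wps):
    """tool-down start (x,y,z,yaw of tool x) -> row numbers for each waypoint"""
    x,y,z,a=start
    X=np.array([np.cos(a),np.sin(a),0]);Y=np.array([np.sin(a),-np.cos(a),0])
    for w in wps:
        d=np.array(w[:3])-[x,y,z];n=(w[3]-a)
        print(w,"-> turn z %.3f shift %.3f %.3f %.3f"%(-n/2/np.pi,d@X/.2,d@Y/.2,-d[2]/.2),"rows>=%.1f"%max(np.linalg.norm(d)/.0625,abs(n)/.187))
def here():
    s=ctrl.get_state();r=R.from_quat(s["tcp_rot"]).as_matrix()
    print("t %.2f"%s["time"],"q",s["qpos"],"F",s["contact_force"],"open %.3f ff %.1f"%(s["opening"],s["finger_force"]),"tilt",r[:2,2], "Tq",s["wrist_torque"])
    p=[*s["eef_pos"],np.arctan2(r[1,0],r[0,0])];print("pose",np.array(p));return p
E
python3 - <<'E'
from h import *
W=[(.164,-.655,.245,.2455),(.25,-.55,.42,.40),(.40,-.42,.42,.6),(.53,-.25,.42,.9),(.58,-.08,.42,1.2),(.59,.1,.42,1.5),(.595,.27,.42,1.816),(.595,.339,.36,1.816)]
for a,b in zip(W,W[1:]): rows(a,[b])
ctrl_over=ctrl.finger_overhang;print(ctrl_over)
E
```

```text
(0.25, -0.55, 0.42, 0.4) -> turn z -0.025 shift 0.545 -0.405 -0.875 rows>=3.5
(0.4, -0.42, 0.42, 0.6) -> turn z -0.032 shift 0.944 -0.307 -0.000 rows>=3.2
(0.53, -0.25, 0.42, 0.9) -> turn z -0.048 shift 1.016 -0.335 -0.000 rows>=3.4
(0.58, -0.08, 0.42, 1.2) -> turn z -0.048 shift 0.821 -0.333 -0.000 rows>=2.8
(0.59, 0.1, 0.42, 1.5) -> turn z -0.048 shift 0.857 -0.280 -0.000 rows>=2.9
(0.595, 0.27, 0.42, 1.816) -> turn z -0.050 shift 0.850 -0.035 -0.000 rows>=2.7
(0.595, 0.339, 0.36, 1.816) -> turn z -0.000 shift 0.335 0.084 0.300 rows>=1.5
0.014
```

>>> {"method": "send_rows", "body": {
  "moves": "0 0 -0.025 0 0 -0.875 1;0 0 -0.025 0 0 -0.875 1;0 0 -0.025 0 0 -0.875 1;0 0 -0.025 0.545 -0.405 -0.875 1;0 0 -0.025 0.545 -0.405 -0.875 1;0 0 -0.025 0.545 -0.405 -0.875 1;0 0 -0.025 0.545 -0.405 -0.875 1"
}}

```text
time: 1.18
eef_pos: [0.2506, -0.5494, 0.4206]
tcp_rot: [0.98, 0.201, -0.0, 0.0]
contact_force: [-0.2, -0.8, 0.4]
opening: 0.998
finger_force: 0.0
```

>>> {"method": "send_rows", "body": {
  "moves": "0 0 -0.032 0.944 -0.307 0 1;0 0 -0.032 0.944 -0.307 0 1;0 0 -0.032 0.944 -0.307 0 1;0 0 -0.032 0.944 -0.307 0 1;0 0 -0.032 0.944 -0.307 0 1"
}}

```text
time: 1.8
eef_pos: [0.3996, -0.4201, 0.4199]
tcp_rot: [0.955, 0.297, -0.001, -0.0]
contact_force: [-0.8, -0.6, 0.2]
opening: 0.999
finger_force: 0.0
```

>>> {"method": "send_rows", "body": {
  "moves": "0 0 -0.048 1 -0.335 0 1;0 0 -0.048 1 -0.335 0 1;0 0 -0.048 1 -0.335 0 1;0 0 -0.048 1 -0.335 0 1;0 0 -0.048 1 -0.335 0 1"
}}

```text
time: 2.42
eef_pos: [0.5265, -0.2514, 0.4199]
tcp_rot: [0.899, 0.437, -0.0, -0.0]
contact_force: [0.5, -0.7, 0.5]
opening: 0.999
finger_force: 0.0
```

>>> {"method": "send_rows", "body": {
  "moves": "0 0 -0.048 0.82 -0.333 0 1;0 0 -0.048 0.82 -0.333 0 1;0 0 -0.048 0.82 -0.333 0 1;0 0 -0.048 0.82 -0.333 0 1"
}}

```text
time: 2.92
eef_pos: [0.5755, -0.0801, 0.4202]
tcp_rot: [0.823, 0.568, -0.0, 0.0]
contact_force: [0.2, -0.8, 0.2]
opening: 1.002
finger_force: 0.0
```

>>> {"method": "send_rows", "body": {
  "moves": "0 0 -0.048 0.857 -0.28 0 1;0 0 -0.048 0.857 -0.28 0 1;0 0 -0.048 0.857 -0.28 0 1;0 0 -0.048 0.857 -0.28 0 1"
}}

```text
time: 3.42
eef_pos: [0.5842, 0.0998, 0.4201]
tcp_rot: [0.728, 0.685, -0.0, 0.0]
contact_force: [-0.1, -1.2, 0.3]
opening: 0.998
finger_force: 0.0
```

>>> {"method": "send_rows", "body": {
  "moves": "0 0 -0.05 0.85 -0.035 0 1;0 0 -0.05 0.85 -0.035 0 1;0 0 -0.05 0.85 -0.035 0 1;0 0 -0.05 0.85 -0.035 0 1"
}}

```text
time: 3.92
eef_pos: [0.5886, 0.2691, 0.4195]
tcp_rot: [0.613, 0.79, -0.001, 0.0]
contact_force: [1.2, -0.8, 0.5]
opening: 1.002
finger_force: 0.0
```

```bash
python3 - <<'E'
from h import *
p=here()
th=-1.326;u=np.array([np.cos(th),np.sin(th)])
g=np.array([.5995,.3220])-.018*u;print(g)
y=th+np.pi
rows(p,[(*g,.20,y),(*g,.10,y),(*g,.018,y)])
E
```

```text
t 3.92 q [ 0.2726  0.1522  1.4235 -0.001   1.567   0.0206] F [ 1.1697 -0.774   0.457 ] open 1.002 ff 0.0 tilt [-0.0008 -0.0013] Tq [0.0154 0.0199 0.0083]
pose [0.5886 0.2691 0.4195 1.8228]
[0.5951 0.3395]
(np.float64(0.595137542881949), np.float64(0.33946336072733896), 0.2, 1.815592653589793) -> turn z 0.001 shift 0.333 0.119 1.097 rows>=3.7
(np.float64(0.595137542881949), np.float64(0.33946336072733896), 0.1, 1.815592653589793) -> turn z 0.001 shift 0.333 0.119 1.597 rows>=5.2
(np.float64(0.595137542881949), np.float64(0.33946336072733896), 0.018, 1.815592653589793) -> turn z 0.001 shift 0.333 0.119 2.007 rows>=6.5
```

>>> {"method": "send_rows", "body": {
  "moves": "0 0 0.001 0.333 0.119 0 1;0 0 0.001 0.333 0.119 0 1;0 0 0.001 0.333 0.119 0.5 1;0 0 0.001 0.333 0.119 0.9 1;0 0 0.001 0.333 0.119 0.9 1;0 0 0.001 0.333 0.119 0.9 1"
}}

```text
time: 4.68
eef_pos: [0.5923, 0.336, 0.2337]
tcp_rot: [0.616, 0.787, -0.006, -0.003]
contact_force: [-0.1, 0.1, -0.6]
opening: 0.997
finger_force: 0.0
```

>>> {"method": "send_rows", "body": {
  "moves": "0 0 0 0 0 0.3 1;0 0 0 0 0 0.6 1;0 0 0 0 0 0.75 1;0 0 0 0 0 0.75 1"
}}

```text
time: 5.18
eef_pos: [0.5948, 0.3387, 0.0904]
tcp_rot: [0.616, 0.788, -0.001, -0.0]
contact_force: [-0.5, 0.6, 0.3]
opening: 0.998
finger_force: 0.0
```

```bash
python3 - <<'E'
from h import *
p=here()
g=(.5951,.3395);y=1.8156
rows(p,[(*g,.018,y)])
t=ctrl.read_camera("top");s=ctrl.read_camera("side")
cv2.imwrite("pics/c3.png",np.hstack([crop(t,185,160,95,95,4),crop(s,325,200,100,95,4)]))
E
```

```text
t 5.17 q [ 0.3699  0.4599  1.6499 -0.0006  1.0335  0.1261] F [-0.4858  0.5672  0.3071] open 0.998 ff 0.0 tilt [-0.0014 -0.0011] Tq [-0.0234 -0.035  -0.0029]
pose [0.5948 0.3387 0.0904 1.815 ]
(0.5951, 0.3395, 0.018, 1.8156) -> turn z -0.000 shift 0.003 0.003 0.362 rows>=1.2
```

View pics/c3.png

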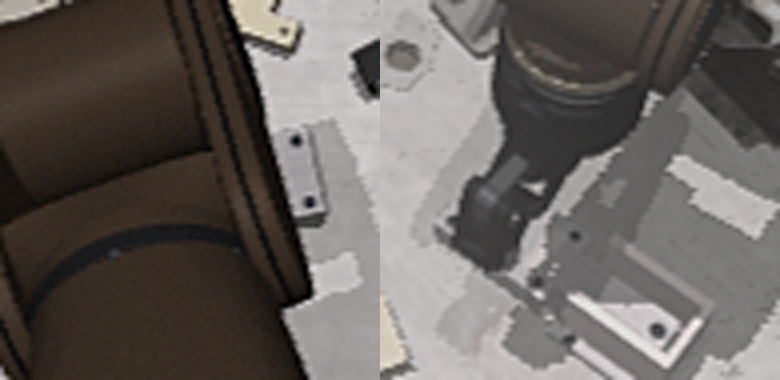

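>>> {"method": "send_rows", "body": {
  "moves": "0 0 0 0 0 0.18 1;0 0 0 0 0 0.3 1;0 0 0 0 0 0.36 1;0 0 0 0 0 0.36 1;0 0 0 0 0 0.36 1"
}}

```text
time: 5.9
eef_pos: [0.5949, 0.3408, 0.0197]
tcp_rot: [0.615, 0.788, 0.001, 0.001]
contact_force: [-0.5, 1.1, 0.2]
opening: 0.997
finger_force: 0.0
```

>>> {"method": "send_rows", "body": {
  "moves": "0 0 0 0 0 0 0;0 0 0 0 0 0 -0.3;0 0 0 0 0 0 -0.6;0 0 0 0 0 0 -0.6;0 0 0 0 0 0 -0.6;0 0 0 0 0 0 -0.6",
  "newtons": 60
}}

```text
time: 6.65
eef_pos: [0.5947, 0.3407, 0.0194]
tcp_rot: [0.615, 0.788, 0.001, 0.0]
contact_force: [-0.2, 0.0, 5.9]
opening: 0.566
finger_force: 65.5
```

>>> {"method": "send_rows", "body": {
  "moves": "0 0 0 0 0 -0.1 -0.6;0 0 0 0 0 -0.2 -0.6;0 0 0 0 0 -0.35 -0.6;0 0 0 0 0 -0.5 -0.6;0 0 0 0 0 -0.75 -0.6;0 0 0 0 0 -1 -0.6;0 0 0 0 0 -1 -0.6"
}}

```text
time: 7.52
eef_pos: [0.5966, 0.3415, 0.2266]
tcp_rot: [0.615, 0.788, 0.006, 0.003]
contact_force: [0.0, 0.3, -0.8]
opening: 0.572
finger_force: 65.0
```

>>> {"method": "send_rows", "body": {
  "moves": "0 0 0 0 0 -0.3 -0.6;0 0 0 0 0 -0.6 -0.6;0 0 0 0 0 -0.8 -0.6;0 0 0 0 0 -0.8 -0.6;0 0 0 0 0 -0.8 -0.6"
}}

```text
time: 8.15
eef_pos: [0.5932, 0.3401, 0.3756]
tcp_rot: [0.615, 0.788, -0.002, -0.001]
contact_force: [-0.3, -0.5, -1.4]
opening: 0.574
finger_force: 65.0
```

```bash
python3 - <<'E'
from h import *
p=here()
W=[tuple(p),(.61,.19,.38,2.15),(.60,.05,.38,2.6),(.52,-.055,.38,3.055)]
for a,b in zip(W,W[1:]): rows(a,[b])
t=ctrl.read_camera("top");s=ctrl.read_camera("side")
cv2.imwrite("pics/c4.png",np.hstack([crop(t,165,120,130,130,3),crop(s,290,120,130,130,3)]))
E
```

```text
t 8.15 q [ 0.3725  0.245   1.3933 -0.      1.5074  0.1267] F [-0.3001 -0.5296 -1.4121] open 0.574 ff 65.0 tilt [-0.0038 -0.0015] Tq [-0.015   0.0231  0.0427]
pose [0.5932 0.3401 0.3756 1.8165]
(0.61, 0.19, 0.38, 2.15) -> turn z -0.053 shift -0.748 -0.101 -0.022 rows>=2.4
(0.6, 0.05, 0.38, 2.6) -> turn z -0.072 shift -0.558 -0.425 -0.000 rows>=2.4
(0.52, -0.055, 0.38, 3.055) -> turn z -0.072 shift 0.072 -0.656 -0.000 rows>=2.4
```

View pics/c4.png

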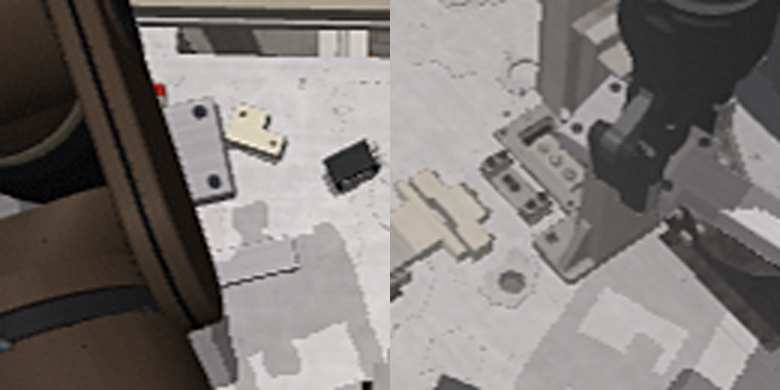

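>>> {"method": "send_rows", "body": {
  "moves": "0 0 -0.053 -0.748 -0.101 -0.02 -0.6;0 0 -0.053 -0.748 -0.101 -0.02 -0.6;0 0 -0.053 -0.748 -0.101 -0.02 -0.6;0 0 -0.053 -0.748 -0.101 -0.02 -0.6"
}}

```text
time: 8.75
eef_pos: [0.6106, 0.1883, 0.3799]
tcp_rot: [0.477, 0.879, -0.001, -0.002]
contact_force: [-0.7, 0.6, -1.9]
opening: 0.57
finger_force: 64.9
```

>>> {"method": "send_rows", "body": {
  "moves": "0 0 -0.072 -0.558 -0.425 0 -0.6;0 0 -0.072 -0.558 -0.425 0 -0.6;0 0 -0.072 -0.558 -0.425 0 -0.6;0 0 -0.072 -0.558 -0.425 0 -0.6"
}}

```text
time: 9.25
eef_pos: [0.6003, 0.0502, 0.3808]
tcp_rot: [0.268, 0.964, 0.0, -0.001]
contact_force: [0.0, 1.0, -0.8]
opening: 0.571
finger_force: 64.9
```

>>> {"method": "send_rows", "body": {
  "moves": "0 0 -0.072 0.072 -0.656 0 -0.6;0 0 -0.072 0.072 -0.656 0 -0.6;0 0 -0.072 0.072 -0.656 0 -0.6;0 0 -0.072 0.072 -0.656 0 -0.6;0 0 -0.072 0.072 -0.656 0 -0.6"
}}

```text
time: 9.88
eef_pos: [0.5214, -0.0532, 0.382]
tcp_rot: [0.044, 0.999, 0.0, -0.0]
contact_force: [-1.2, 0.4, -0.8]
opening: 0.571
finger_force: 64.9
```

```bash
python3 - <<'E'
from h import *
p=here()
O=np.array([.6185,-.0638]);a=-.086;u=np.array([np.cos(a),np.sin(a)])
g=O+(-.103-.019)*u;print(g)
rows(p,[(*g,.20,a+np.pi),(*g,.19,a+np.pi)])
E
```

```text
t 9.88 q [-0.2958 -0.1246  1.769   0.0007  1.4979 -1.7793] F [-1.1952  0.4223 -0.8062] open 0.571 ff 64.9 tilt [-0.0004  0.0008] Tq [-0.0182  0.0029  0.0128]
pose [ 0.5214 -0.0532  0.382   3.0543]
[ 0.497  -0.0533]
(np.float64(0.4969508780060613), np.float64(-0.05332092835683411), 0.2, 3.0555926535897933) -> turn z -0.000 shift 0.122 -0.011 0.910 rows>=2.9
(np.float64(0.4969508780060613), np.float64(-0.05332092835683411), 0.19, 3.0555926535897933) -> turn z -0.000 shift 0.122 -0.011 0.960 rows>=3.1
```

>>> {"method": "send_rows", "body": {
  "moves": "0 0 0 0.122 0 0 -0.6;0 0 0 0.122 0 0.3 -0.6;0 0 0 0.122 0 0.6 -0.6;0 0 0 0.122 0 0.9 -0.6;0 0 0 0.122 0 0.9 -0.6;0 0 0 0.122 0 0.9 -0.6"
}}

```text
time: 10.62
eef_pos: [0.4983, -0.0523, 0.2048]
tcp_rot: [0.043, 0.999, -0.0, 0.002]
contact_force: [0.4, 0.6, -1.0]
opening: 0.566
finger_force: 64.9
```

>>> {"method": "send_rows", "body": {
  "moves": "0 0 0 0 0 0.3 -0.6;0 0 0 0 0 0.6 -0.6;0 0 0 0 0 0.8 -0.6;0 0 0 0 0 0.8 -0.6;0 0 0 0 0 0.8 -0.6"
}}

```text
time: 11.25
eef_pos: [0.5, -0.0535, 0.0461]
tcp_rot: [0.044, 0.999, -0.001, 0.003]
contact_force: [0.8, -0.4, -0.7]
opening: 0.57
finger_force: 64.9
```

```bash
python3 - <<'E'
from h import *
p=here()
rows(p,[(.497,-.0533,.0165,3.0556)])
E
```

```text
t 11.25 q [-0.3086  0.1732  2.1232  0.0001  0.8382 -1.7923] F [ 0.7652 -0.3694 -0.7037] open 0.570 ff 64.9 tilt [ 0.0067 -0.0021] Tq [-0.0318 -0.0135 -0.0203]
pose [ 0.5    -0.0535  0.0461  3.0545]
(0.497, -0.0533, 0.0165, 3.0556) -> turn z -0.000 shift 0.015 -0.000 0.148 rows>=0.5
```

>>> {"method": "send_rows", "body": {
  "moves": "0 0 0 0.01 0 0.08 -0.6;0 0 0 0.01 0 0.14 -0.6;0 0 0 0.01 0 0.155 -0.6;0 0 0 0.01 0 0.155 -0.6"
}}

```text
time: 11.75
eef_pos: [0.4945, -0.0524, 0.0114]
tcp_rot: [0.044, 0.999, 0.0, -0.0]
contact_force: [-0.9, -0.5, 2.2]
opening: 0.568
finger_force: 65.7
```

>>> {"method": "send_rows", "body": {
  "moves": "0 0 0 0 0 0.01 -0.6;0 0 0 0 0 0.01 -0.6"
}}

```text
time: 12.0
eef_pos: [0.4946, -0.0524, 0.0114]
tcp_rot: [0.044, 0.999, 0.0, -0.001]
contact_force: [-7.8, 0.5, 17.3]
opening: 0.572
finger_force: 69.4
```

>>> {"method": "send_rows", "body": {
  "moves": "0 0 0 0 0 -0.01 1;0 0 0 0 0 -0.01 1;0 0 0 0 0 -0.01 1;0 0 0 0 0 -0.01 1;0 0 0 0 0 -0.2 1;0 0 0 0 0 -0.4 1;0 0 0 0 0 -0.5 1;0 0 0 0 0 -0.5 1"
}}

```text
time: 13.0
eef_pos: [0.4959, -0.0528, 0.111]
tcp_rot: [0.044, 0.999, -0.001, 0.002]
contact_force: [-0.6, 0.2, 0.5]
opening: 1.0
finger_force: 0.0
```

```bash
python3 - <<'E'
from h import *
p=here()
t=ctrl.read_camera("top");s=ctrl.read_camera("side")
cv2.imwrite("pics/c5.png",np.hstack([crop(t,365,150,110,130,4)[:, :],crop(s,215,60,110,130,4)[:,:360]]))
print(pix(t,(.5135,-.054,.018)),pix(s,(.5135,-.054,.018)))
E
```

```text
t 13.00 q [-0.3098  0.0533  2.109   0.      0.975  -1.7934] F [-0.5525  0.2246  0.4631] open 1.000 ff 0.0 tilt [ 0.0041 -0.0013] Tq [ 0.0143  0.0052 -0.0357]
pose [ 0.4959 -0.0528  0.111   3.0544]
[416.2926 247.1295] [292.9011 137.0535]
```

View pics/c5.png

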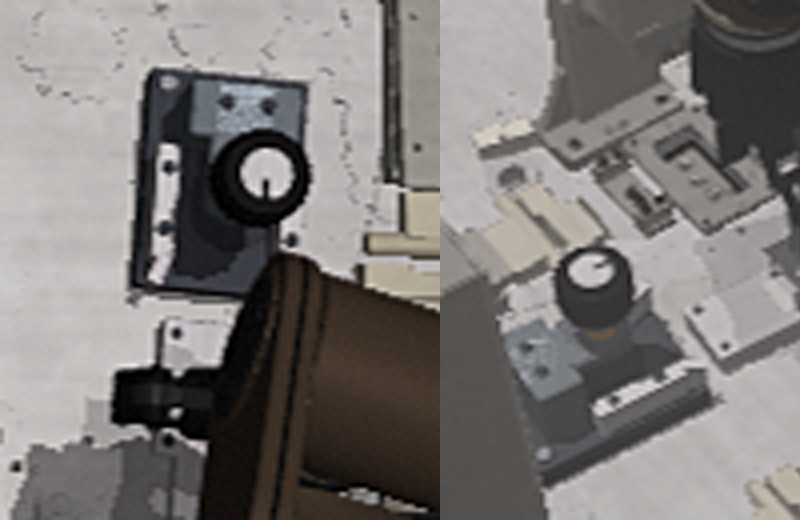

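```bash
python3 - <<'E'
from h import *
t=ctrl.read_camera("top");s=ctrl.read_camera("side")
P=lambda x,y,ox,oy:((x+.5)/4-.5+ox,(y+.5)/4-.5+oy)
print([onz(t,*P(x,y,365,150),.018) for x,y in((177,333),(167,441))],[onz(s,*P(x-440,y,215,60),.018) for x,y in((697,308),(723,350))])
m=np.array([.5135,-.054]);a=-.0865;u=np.array([np.cos(a),np.sin(a)]);v=np.array([-u[1],u[0]])
print("exp",m+.03*u+.0176*v,m-.03*u+.0176*v,m+.03*u-.0176*v)
p=here()
g=m-.070*u;print(g);rows(p,[(*g,.11,3.0556),(*g,.014,3.0556)])
E
```

```text
[array([ 0.5449, -0.0379,  0.018 ]), array([ 0.485 , -0.0317,  0.018 ])] [array([ 0.5424, -0.0777,  0.018 ]), array([ 0.5488, -0.0385,  0.018 ])]
exp [ 0.5449 -0.0391] [ 0.4851 -0.0339] [ 0.5419 -0.0741]
t 13.20 q [-0.3099  0.057   2.1124  0.      0.9752 -1.7934] F [ 0.0411 -0.5425 -0.3056] open 1.000 ff 0.0 tilt [-0.0029  0.0009] Tq [-0.0259 -0.0262  0.0203]
pose [ 0.4935 -0.0521  0.1077  3.0543]
[ 0.4438 -0.048 ]
(np.float64(0.4437617155038632), np.float64(-0.04795254801293224), 0.11, 3.0556) -> turn z -0.000 shift 0.249 -0.001 -0.012 rows>=0.8
(np.float64(0.4437617155038632), np.float64(-0.04795254801293224), 0.014, 3.0556) -> turn z -0.000 shift 0.249 -0.001 0.468 rows>=1.7
```

>>> {"method": "send_rows", "body": {
  "moves": "0 0 0 0.249 0 0 1;0 0 0 0.249 0 0 1;0 0 0 0.249 0 0.2 1;0 0 0 0.249 0 0.35 1;0 0 0 0.249 0 0.35 1;0 0 0 0.249 0 0.35 1;0 0 0 0.249 0 0.35 1"
}}

```text
time: 14.08
eef_pos: [0.4463, -0.0485, 0.0407]
tcp_rot: [0.044, 0.999, -0.0, 0.001]
contact_force: [0.1, -0.2, 0.8]
opening: 0.997
finger_force: 0.0
```

```bash
python3 - <<'E'
from h import *
p=here()
rows(p,[(.4438,-.048,.016,3.0556)])
E
```

```text
t 14.07 q [-0.3349  0.0738  2.2488 -0.      0.816  -1.8185] F [ 0.0913 -0.1622  0.7573] open 0.997 ff 0.0 tilt [ 0.0028 -0.001 ] Tq [0.0017 0.0715 0.0464]
pose [ 0.4463 -0.0485  0.0407  3.0545]
(0.4438, -0.048, 0.016, 3.0556) -> turn z -0.000 shift 0.013 0.001 0.124 rows>=0.4
```

>>> {"method": "send_rows", "body": {
  "moves": "0 0 0 0.01 0 0.06 1;0 0 0 0.01 0 0.115 1;0 0 0 0.01 0 0.115 1;0 0 0 0.01 0 0.115 0.3;0 0 0 0.01 0 0.115 -0.3;0 0 0 0.01 0 0.115 -0.8;0 0 0 0.01 0 0.115 -0.8;0 0 0 0.01 0 0.115 -0.8;0 0 0 0.01 0 0.115 -0.8;0 0 0 0.01 0 0.115 -0.8;0 0 0 0.01 0 0.115 -0.8",
  "newtons": 70
}}

```text
time: 15.45
eef_pos: [0.4435, -0.0481, 0.0169]
tcp_rot: [0.044, 0.999, -0.0, 0.001]
contact_force: [-0.6, -0.3, 5.6]
opening: 0.289
finger_force: 71.3
```

```bash
python3 - <<'E'
from h import *
here()
E
```

```text
t 15.45 q [-0.3361  0.1208  2.2574  0.      0.7623 -1.8197] F [-0.5587 -0.2689  5.6417] open 0.289 ff 71.3 tilt [ 0.0011 -0.0004] Tq [ 0.0575  0.1387 -0.0124]
pose [ 0.4435 -0.0481  0.0169  3.0544]
```

>>> {"method": "send_rows", "body": {
  "moves": "0 0 0 0 0 -0.06 -0.8;0 0 0 0 0 -0.11 -0.8;0 0 0 0 0 -0.11 -0.8;0 0 0 0 0 -0.11 -0.8;0 0 0 0 0 -0.11 -0.8"
}}

```text
time: 16.08
eef_pos: [0.4426, -0.0477, 0.0379]
tcp_rot: [0.044, 0.999, 0.0, -0.0]
contact_force: [0.7, -1.0, -1.0]
opening: 0.285
finger_force: 70.6
```

```bash
python3 - <<'E'
from h import *
here()
t=ctrl.read_camera("top");s=ctrl.read_camera("side")
cv2.imwrite("pics/c6.png",np.hstack([crop(t,375,155,100,110,4),crop(s,225,70,100,110,4)]))
here()
E
```

```text
t 16.07 q [-0.3361  0.0734  2.2562  0.      0.8129 -1.8197] F [ 0.6697 -0.9618 -1.0007] open 0.285 ff 70.6 tilt [-0.0008  0.0003] Tq [0.0231 0.0555 0.0173]
pose [ 0.4426 -0.0477  0.0379  3.0544]
t 16.18 q [-0.3362  0.0735  2.256   0.      0.8129 -1.8197] F [-0.4929  1.8725 -1.1629] open 0.284 ff 70.6 tilt [-0.0007  0.0003] Tq [ 0.0281  0.0286 -0.0106]
pose [ 0.4427 -0.0478  0.038   3.0543]
```

View pics/c6.png

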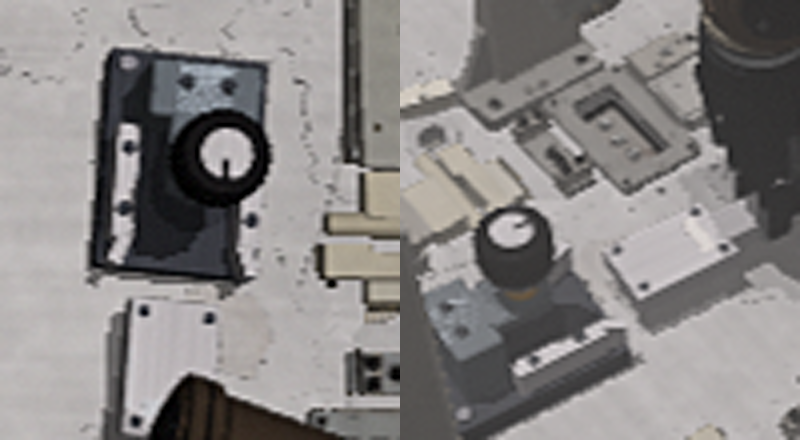

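```bash
python3 - <<'E'
from h import *
t=ctrl.read_camera("top");s=ctrl.read_camera("side")
P=lambda x,y,ox,oy:((x+.5)/4-.5+ox,(y+.5)/4-.5+oy)
O=np.array([.6185,-.0638]);a=-.086;u=np.array([np.cos(a),np.sin(a)]);v=np.array([-u[1],u[0]])
F=lambda p:np.array([(p[:2]-O)@u,(p[:2]-O)@v,p[2]])
def tri(A,B):
    o1,d1=ray(t,*A);o2,d2=ray(s,*B);k=np.linalg.lstsq(np.c_[d1,-d2],o2-o1,rcond=None)[0]
    p,q=o1+d1*k[0],o2+d2*k[1];return F((p+q)/2),np.linalg.norm(p-q)
T=[P(145,310,375,155),P(209,318,375,155)];S=[P(x-400,y,225,70) for x,y in((645,290),(617,247),(724,250),(696,212))]
for q in T:print("T",F(onz(t,*q,.039)))
for q in S:print("S",F(onz(s,*q,.039)))
print(tri(T[0],S[0]),tri(T[1],S[1]))
# rails: left rail screws T, right rail screw T, left rail screws S
for q in((129,147),(123,207),(251,220)):print("rail T",F(onz(t,*P(*q,375,155),.041)))
for q in((536,358),(581,335)):print("rail S",F(onz(s,*P(q[0]-400,q[1],225,70),.041)))
E
```

```text
T [-0.0756  0.0193  0.039 ]
T [-0.0764 -0.0158  0.039 ]
S [-0.0738  0.0205  0.039 ]
S [-0.0762 -0.0202  0.039 ]
S [-0.1344  0.0194  0.039 ]
S [-0.1355 -0.0183  0.039 ]
(array([-0.0751,  0.0185,  0.0359]), np.float64(0.0005658346832161101)) (array([-0.0757, -0.0158,  0.0433]), np.float64(0.0029561586057611296))
rail T [0.0131 0.0352 0.041 ]
rail T [-0.0205  0.036   0.041 ]
rail T [-0.0204 -0.0345  0.041 ]
rail S [0.0122 0.0323 0.041 ]
rail S [-0.0205  0.0316  0.041 ]
```

>>> {"method": "send_rows", "body": {
  "moves": "0 0 0 0 -0.008 0 -0.8;0 0 0 -0.05 -0.008 0 -0.8;0 0 0 -0.1 -0.008 0 -0.8;0 0 0 -0.15 -0.008 0 -0.8;0 0 0 -0.2 -0.008 0 -0.8;0 0 0 -0.25 -0.008 0 -0.8;0 0 0 -0.3 -0.008 0 -0.8;0 0 0 -0.3 -0.008 0 -0.8;0 0 0 -0.3 -0.008 0 -0.8"
}}

```text
time: 17.4
eef_pos: [0.5023, -0.0546, 0.0381]
tcp_rot: [0.044, 0.999, 0.0, -0.0]
contact_force: [0.6, -1.1, -0.8]
opening: 0.288
finger_force: 70.6
```

>>> {"method": "send_rows", "body": {
  "moves": "0 0 0 -0.05 0 0 -0.8;0 0 0 -0.1 0 0 -0.8;0 0 0 -0.13 0 0 -0.8;0 0 0 -0.15 0 0 -0.8;0 0 0 -0.15 0 0 -0.8;0 0 0 -0.15 0 0 -0.8"
}}

```text
time: 18.15
eef_pos: [0.5322, -0.0572, 0.0382]
tcp_rot: [0.044, 0.999, 0.0, -0.0]
contact_force: [0.1, 0.9, -0.1]
opening: 0.281
finger_force: 70.6
```

```bash
python3 - <<'E'
from h import *
p=here()
O=np.array([.6185,-.0638]);a=-.086;u=np.array([np.cos(a),np.sin(a)])
print("plate x",(np.array(p[:2])+.07*u-O)@u)
E
```

```text
t 18.15 q [-0.2967  0.2543  2.0428 -0.      0.8451 -1.7803] F [ 0.0988  0.9041 -0.1332] open 0.281 ff 70.6 tilt [-0.0006  0.0002] Tq [0.0043 0.0525 0.0243]
pose [ 0.5322 -0.0572  0.0382  3.0544]
plate x -0.0165565793250508
```

>>> {"method": "send_rows", "body": {
  "moves": "0 0 0 -0.01 0 0 -0.8;0 0 0 -0.02 0 0 -0.8;0 0 0 -0.03 0 0 -0.8;0 0 0 -0.03 0 0 -0.8"
}}

```text
time: 18.65
eef_pos: [0.5377, -0.0577, 0.0379]
tcp_rot: [0.043, 0.999, 0.0, -0.001]
contact_force: [-2.6, -0.4, -0.0]
opening: 0.286
finger_force: 70.8
```

>>> {"method": "send_rows", "body": {
  "moves": "0 0 0 -0.005 0 0 -0.8;0 0 0 -0.01 0 0 -0.8;0 0 0 -0.01 0 0 -0.8"
}}

```text
time: 19.02
eef_pos: [0.5378, -0.0577, 0.0373]
tcp_rot: [0.043, 0.999, 0.0, -0.004]
contact_force: [-8.4, -1.7, 2.3]
opening: 0.284
finger_force: 71.0
```

>>> {"method": "send_rows", "body": {
  "moves": "0 0 0 0.005 0 0.004 -0.8;0 0 0 0.005 0 0.008 -0.8;0 0 0 0.005 0 0.008 -0.8"
}}

```text
time: 19.4
eef_pos: [0.5378, -0.0577, 0.0369]
tcp_rot: [0.043, 0.999, 0.0, -0.003]
contact_force: [-8.0, 0.5, 5.7]
opening: 0.285
finger_force: 71.5
```

```bash
python3 - <<'E'
from h import *
here()
E
```

```text
t 19.40 q [-0.2941  0.2693  2.0267 -0.001   0.8506 -1.7777] F [-8.0159  0.505   5.669 ] open 0.285 ff 71.5 tilt [-0.0051  0.0007] Tq [-0.0126  1.172  -0.0133]
pose [ 0.5378 -0.0577  0.0369  3.055 ]
```

>>> {"method": "send_rows", "body": {
  "moves": "0 0 0 0 0 0 -0.2;0 0 0 0 0 0 0.3;0 0 0 0 0 0 1;0 0 0 0 0 0 1;0 0 0 0 0 0 1;0 0 0 0 0 -0.1 1;0 0 0 0 0 -0.4 1;0 0 0 0 0 -0.7 1;0 0 0 0 0 -0.9 1;0 0 0 0 0 -0.9 1;0 0 0 0 0 -0.9 1",
  "newtons": 20
}}

```text
time: 20.78
eef_pos: [0.5389, -0.0577, 0.2158]
tcp_rot: [0.044, 0.999, 0.0, -0.001]
contact_force: [-0.4, 0.6, -0.9]
opening: 1.003
finger_force: 0.0
```

```bash
python3 - <<'E'
from h import *
p=here()
t=ctrl.read_camera("top");s=ctrl.read_camera("side")
cv2.imwrite("pics/c7.png",np.hstack([crop(t,375,155,100,110,4),crop(s,225,70,100,110,4)]))
rows(p,[(.6188,-.0641,.215,3.0556+.5)])
rows((.6188,-.0641,.215,3.5556),[(.6188,-.0641,.115,3.5556),(.6188,-.0641,.103,3.5556)])
E
```

```text
t 20.77 q [-0.294   0.0205  1.9316  0.      1.191  -1.7776] F [-0.4256  0.6036 -0.9055] open 1.003 ff 0.0 tilt [-0.0014  0.0005] Tq [ 0.0318 -0.0336 -0.0317]
pose [ 0.5389 -0.0577  0.2158  3.0544]
(0.6188, -0.0641, 0.215, 3.5556) -> turn z -0.080 shift -0.401 0.003 0.004 rows>=2.7
(0.6188, -0.0641, 0.115, 3.5556) -> turn z -0.000 shift 0.000 0.000 0.500 rows>=1.6
(0.6188, -0.0641, 0.103, 3.5556) -> turn z -0.000 shift 0.000 0.000 0.560 rows>=1.8
```

View pics/c7.png

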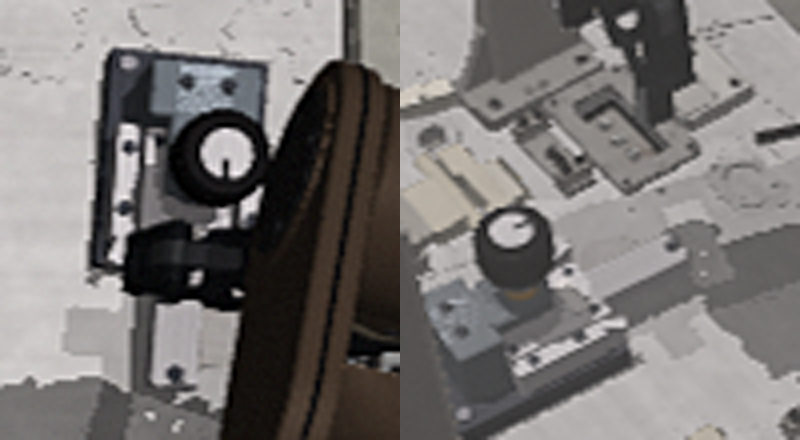

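>>> {"method": "send_rows", "body": {
  "moves": "0 0 -0.027 -0.15 0.003 0 1;0 0 -0.055 -0.3 0.003 0 1;0 0 -0.08 -0.401 0.003 0 1;0 0 -0.08 -0.401 0.003 0 1;0 0 -0.08 -0.401 0.003 0 1;0 0 -0.08 -0.401 0.003 0 1"
}}

```text
time: 21.62
eef_pos: [0.6185, -0.0641, 0.2162]
tcp_rot: [-0.206, 0.979, 0.0, -0.001]
contact_force: [0.3, 0.0, 0.5]
opening: 0.996
finger_force: 0.0
```

```bash
python3 - <<'E'
from h import *
p=here()
rows(p,[(.6188,-.0641,.102,3.5556-2*np.pi)])
O=np.array([.6185,-.0638]);a=-.086;u=np.array([np.cos(a),np.sin(a)]);v=np.array([-u[1],u[0]])
t=ctrl.read_camera("top");s=ctrl.read_camera("side")
for c,q in((s,((673-400+.5)/4-.5+225,(245+.5)/4-.5+70)),(t,((176+.5)/4-.5+375,(373+.5)/4-.5+155))):
    w=onz(c,*q,.038)[:2]-O;print("tang screw",w@u,w@v)
E
```

```text
t 21.62 q [-0.2663  0.1962  1.739  -0.      1.2076 -2.2514] F [0.3107 0.0307 0.4585] open 0.996 ff 0.0 tilt [-0.0012  0.0003] Tq [ 0.0193  0.0646 -0.0007]
pose [ 0.6185 -0.0641  0.2162 -2.7273]
(0.6188, -0.0641, 0.102, -2.727585307179586) -> turn z 0.000 shift -0.001 -0.000 0.571 rows>=1.8
tang screw -0.10858645984038365 -0.002829770778316998
tang screw -0.10803416232223956 -0.00021762998516986563
```

>>> {"method": "send_rows", "body": {
  "moves": "0 0 0 0 0 0.2 1;0 0 0 0 0 0.4 1;0 0 0 0 0 0.5 1;0 0 0 0 0 0.57 1;0 0 0 0 0 0.57 1;0 0 0 0 0 0.57 1"
}}

```text
time: 22.48
eef_pos: [0.6205, -0.0646, 0.1044]
tcp_rot: [-0.206, 0.979, -0.001, 0.001]
contact_force: [1.1, -0.0, 0.6]
opening: 0.999
finger_force: 0.0
```

>>> {"method": "send_rows", "body": {
  "moves": "0 0 0 0 0 0 0.4;0 0 0 0 0 0 0.1;0 0 0 0 0 0 -0.3;0 0 0 0 0 0 -0.5;0 0 0 0 0 0 -0.5;0 0 0 0 0 0 -0.5",
  "newtons": 40
}}

```text
time: 23.22
eef_pos: [0.6199, -0.0642, 0.1037]
tcp_rot: [-0.206, 0.979, -0.0, 0.0]
contact_force: [-3.0, 1.6, 5.3]
opening: 0.547
finger_force: 41.0
```

```bash
python3 - <<'E'
from h import *
here()
E
```

```text
t 23.23 q [-0.266   0.3227  1.8077  0.0003  1.0102 -2.2523] F [-2.9777  1.5543  5.2655] open 0.547 ff 41.0 tilt [0.001 0.   ] Tq [ 0.205   0.2439 -0.0512]
pose [ 0.6199 -0.0642  0.1037 -2.7263]
```

>>> {"method": "send_rows", "body": {
  "moves": "0 0 0.02 0 0 0.0025 -0.5;0 0 0.04 0 0 0.005 -0.5;0 0 0.06 0 0 0.0075 -0.5;0 0 0.08 0 0 0.01 -0.5;0 0 0.1 0 0 0.0125 -0.5;0 0 0.12 0 0 0.015 -0.5;0 0 0.14 0 0 0.0175 -0.5;0 0 0.16 0 0 0.02 -0.5;0 0 0.18 0 0 0.0225 -0.5;0 0 0.2 0 0 0.025 -0.5;0 0 0.2 0 0 0.025 -0.5"
}}

```text
time: 24.6
eef_pos: [0.6195, -0.0656, 0.0987]
tcp_rot: [0.408, 0.913, -0.001, 0.0]
contact_force: [-2.4, -1.6, 5.4]
opening: 0.542
finger_force: 41.1
```

```bash
python3 - <<'E'
from h import *
here()
E
```

```text
t 24.60 q [-0.2672  0.3294  1.8097 -0.003   1.0021 -0.995 ] F [-2.4396 -1.6256  5.3596] open 0.542 ff 41.1 tilt [-0.0002 -0.0025] Tq [-0.3816  0.5101 -0.0717]
pose [ 0.6195 -0.0656  0.0987  2.3002]
```

>>> {"method": "send_rows", "body": {
  "moves": "0 0 0.02 0 0 0.0025 -0.5;0 0 0.04 0 0 0.005 -0.5;0 0 0.06 0 0 0.0075 -0.5"
}}

```text
time: 24.98
eef_pos: [0.6191, -0.0657, 0.0971]
tcp_rot: [0.573, 0.819, -0.002, 0.0]
contact_force: [-4.5, -3.2, 7.0]
opening: 0.546
finger_force: 41.2
```

```bash
python3 - <<'E'
from h import *
here()
E
```

```text
t 24.98 q [-0.2673  0.3313  1.8105 -0.0038  1.0005 -0.6148] F [-4.4556 -3.2364  7.0487] open 0.546 ff 41.2 tilt [-0.0015 -0.0029] Tq [-0.46    0.7818 -0.0072]
pose [ 0.6191 -0.0657  0.0971  1.9203]
```

>>> {"method": "send_rows", "body": {
  "moves": "0 0 0.02 0 0 0.0025 -0.5;0 0 0.04 0 0 0.005 -0.5"
}}

```text
time: 25.22
eef_pos: [0.6188, -0.0658, 0.0961]
tcp_rot: [0.672, 0.741, -0.002, 0.0]
contact_force: [-4.0, -3.5, 7.2]
opening: 0.542
finger_force: 41.2
```

```bash
python3 - <<'E'
from h import *
here()
E
```

```text
t 25.23 q [-0.2675  0.3325  1.8111 -0.0039  0.9996 -0.3634] F [-3.9706 -3.4784  7.1549] open 0.542 ff 41.2 tilt [-0.0024 -0.0028] Tq [-0.5261  0.8814 -0.0162]
pose [ 0.6188 -0.0658  0.0961  1.6689]
```

>>> {"method": "send_rows", "body": {
  "moves": "0 0 0.02 0 0 0.0025 -0.5;0 0 0.04 0 0 0.0025 -0.5;0 0 0.06 0 0 0.0025 -0.5;0 0 0.08 0 0 0.0025 -0.5"
}}

```text
time: 25.72
eef_pos: [0.6183, -0.0656, 0.0957]
tcp_rot: [0.835, 0.551, -0.002, -0.0]
contact_force: [-6.2, -2.7, 8.9]
opening: 0.541
finger_force: 41.5
```

```bash
python3 - <<'E'
from h import *
here()
E
```

```text
t 25.73 q [-0.2674  0.3328  1.8116 -0.0041  1.0005  0.1387] F [-6.201  -2.7198  8.8754] open 0.541 ff 41.5 tilt [-0.0041 -0.0025] Tq [-0.3934  1.1157  0.0546]
pose [ 0.6183 -0.0656  0.0957  1.1669]
```

>>> {"method": "send_rows", "body": {
  "moves": "0 0 0.02 0 0 0 -0.5;0 0 0.04 0 0 0 -0.5;0 0 0.06 0 0 0 -0.5;0 0 0.08 0 0 0 -0.5;0 0 0.1 0 0 0 -0.5"
}}

```text
time: 26.35
eef_pos: [0.6178, -0.0651, 0.0957]
tcp_rot: [0.964, 0.266, -0.003, -0.0]
contact_force: [-8.3, -1.8, 10.4]
opening: 0.545
finger_force: 41.6
```

```bash
python3 - <<'E'
from h import *
here()
t=ctrl.read_camera("top");s=ctrl.read_camera("side")
cv2.imwrite("pics/c8.png",np.hstack([crop(t,375,155,100,110,4),crop(s,225,70,100,110,4)]))
E
```

```text
t 26.35 q [-0.267   0.3325  1.812  -0.0033  1.002   0.767 ] F [-8.2951 -1.7599 10.3894] open 0.545 ff 41.6 tilt [-0.0055 -0.0014] Tq [-0.0944  1.2924  0.0744]
pose [ 0.6178 -0.0651  0.0957  0.5385]
```

>>> {"method": "send_rows", "body": {
  "moves": "0 0 0 0 0 0 0.2;0 0 0 0 0 0 0.6;0 0 0 0 0 0 1;0 0 0 0 0 0 1;0 0 0 0 0 0 1;0 0 0 0 0 -0.1 1;0 0 0 0 0 -0.4 1;0 0 0 0 0 -0.7 1;0 0 0 0 0 -1 1;0 0 0 0 0 -1 1"
}}

```text
time: 27.7
eef_pos: [0.6223, -0.065, 0.305]
tcp_rot: [0.964, 0.267, 0.007, 0.004]
contact_force: [0.7, 0.7, 0.1]
opening: 0.997
finger_force: 0.0
```

>>> {"method": "send_rows", "body": {
  "moves": "0 0 0 0 -0.3 0 1;0 0 0 0 -0.6 0 1;0 0 0 0 -0.9 0 1;0 0 0 0 -1 0 1;0 0 0 0 -1 0 1;0 0 0 0 -1 0 1"
}}

```text
time: 28.45
eef_pos: [0.5171, 0.1061, 0.2948]
tcp_rot: [0.964, 0.267, 0.0, 0.0]
contact_force: [0.2, -0.2, -0.1]
opening: 0.995
finger_force: 0.0
```

```bash
python3 - <<'E'
from h import *
here()
t=ctrl.read_camera("top");s=ctrl.read_camera("side")
cv2.imwrite("pics/c9.png",np.hstack([crop(t,375,155,100,110,4),crop(s,225,70,100,110,4)]))
E
```

```text
t 28.45 q [ 0.0104 -0.0775  1.8806 -0.0006  1.3381  1.0412] F [ 0.1537 -0.1928 -0.062 ] open 0.995 ff 0.0 tilt [ 0.0004 -0.0006] Tq [-0.0303 -0.0438  0.0095]
pose [0.5171 0.1061 0.2948 0.5401]
```

View pics/c9.png

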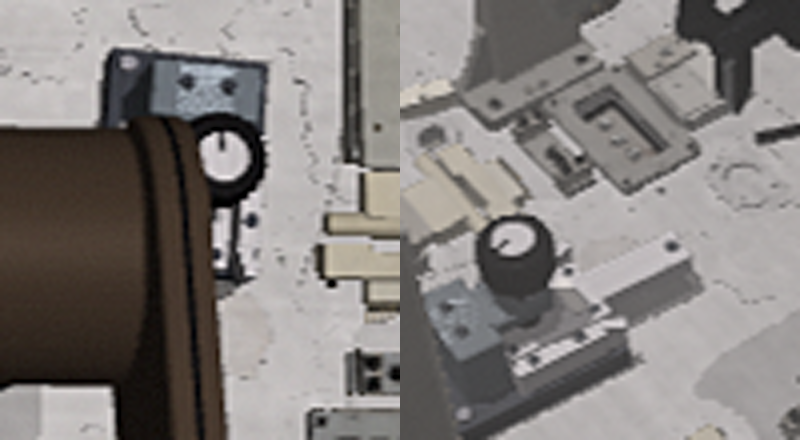

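The picture shows the knob pointer turned by about half a turn: it was pointing down and is now up, at about (222,140). The knob has sunk, and the tang sticks out straight with its screw at (672,246), so the plate is still home.

```bash
python3 -c "
from plant import ctrl
print(ctrl.sign_off())"
```

```text
the job is handed in; nothing more can be done
None
```

The plate is home and clamped. The knob turned about 3.0 rad, which I estimate is at least 0.9 rad past the limiter's slip point. The robot let go and stands clear, and I handed the job in at about 28.5 s; the sign-off gave no verdict.

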